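# Load the autosampler rack from the field carrier in run order

### The arm

A 6-joint arm with a two-finger parallel gripper is mounted at the origin on the work surface. World frame = base frame: x ahead of the robot, y to its left, z up, the work surface at z = 0. Lengths are in mm, angles in rad, forces in N, time in s.
With the tool pointing down it reaches from about 400 to 925 mm from the base axis. Payload 12.5 kg.
Tool frame: the origin (TCP) lies midway between the tips of the shut fingers; the grasp point (between the pads) lies 19 mm behind it; z points along the fingers, y is the line along which they close (so a half turn about z gives the same grasp; the last joint's range is limited). The gripper opens to 95 mm and grips with 3 to 60 N. Pads are 20 mm wide; open, the fingers measure 119 mm over their backs; the gripper's body (75 mm by 180 mm) begins 59 mm behind the grasp point.
Start: joints at [1.149, 0.491, 1.559, -0, 1.092, -0.106], TCP at [194.094, 594.116, 214.661] pointing down, gripper open.
Joint ranges: [-3.1, 3.1], [-0.84, 2.19], [0.05, 2.79], [-1.13, 4.28], [0.06, 2.93], [-2.69, 2.69]. Speed limits (rad/s): [2.22, 2.22, 2.79, 3.14, 3.14, 3.14].

### API

Orientations are given as [roll, pitch, yaw] about the fixed x, y, z axes, in that order (R = Rz(yaw) Ry(pitch) Rx(roll)).
In Python, from cell import state, read_camera, camera_info, env gives the robot as it stands.
- The arm moves only by the tool move_arm, never from a script. Its argument "commands" is a list of rows, each a list of 3 entries, a list of its own where there are three numbers: the shift along the world's x, y, z in cm, then the turn, a rotation vector about the world's x, y, z in degrees, then the opening, from 0 (shut) to 1 (fully open). A call has 1 to 10 rows; each row shifts and turns the commanded pose from where the row before left it; what a row does not reach is not made up. A row lasts 1/10 s, in which the tool goes at most 50 mm and 8.59 degrees, less where a joint would pass 70% of its speed; a pose out of reach is approached as far as the arm can. A call with a gripper value outside its range is refused whole. The fingers move at their own pace and stop on an object; the grip force is fixed at half the most. Time passes only in rows, so rows that do not move let the fingers close. It gives the time, the measured TCP pose, the force, the opening and the grip force at its end, in the units of the state.
- state(): the state, without advancing time (a new reading comes with each control period).
- read_camera(name): name is "side" or "top" or "wrist"; returns the picture (400x640x3 uint8, blue, green, red); there is no depth.
- camera_info(name): a dict with "K" (3x3 intrinsics, pixels), "cam_to_world" (4x4, takes a point from camera to world coordinates). Camera axes: x right, y down, z forward; pixel columns grow to the right and rows downward; lengths in mm; the calibration is good to about 2 mm. A picture is of the moment at which its call begins: read the wrist's pose just before it. camera_info takes no time and is no camera call; for the wrist camera it gives the pose at the moment of the call.
- env.job_done(): hands the job in; it is judged then, once.
The state is a dict: "t": time; "joints": joint angles; "qvel": joint speeds; "tau": joint torques, N m; "eef_pos": TCP position; "tcp_rot": TCP orientation; "ft_force": force on the tool from outside, world axes, zero at the start; "moment": the same for the moment, N m; "opening": opening from 0.0 (shut) to 1.0 (fully open); "grip_force": force on a finger pad.
Only numpy, scipy, OpenCV 4.12 (cv2) and the standard library are available. Lean on these libraries where they do the work, as an engineer would, in place of code of your own. Each camera call takes 0.05 s, during which the arm holds its last target. There are 200 camera calls.

### The job

Swing the field carrier's hold-down frame up and over, past vertical, so that it stays open behind the carrier. Then move the four vials one at a time into the black autosampler rack in the same order: begin with the vial at the carrier's pull-loop end, which goes into the hole next to the rinse jar, and carry on along both rows. Lower each glass vial upright to the bottom of its hole rather than dropping it, tip none over, and leave the rinse jar and the waste bottle where they stand.

Things in the scene. Friction and masses are not known exactly. Their poses are not given: they have to be found in the camera images.
- vial_a: one of four identical amber vials with blue caps, told apart only by their place in the carrier's row (shuffled: the letter says nothing of the order). 28 mm diameter, 98 mm tall, 75 g; cap: top 16 mm, 29 mm diameter; rounded foot. Origin: centre of the underside, z up. Starts in a carrier hole, underside 8 mm and cap top 106 mm above the bench
- vial_b: one of four identical amber vials with blue caps, told apart only by their place in the carrier's row (shuffled: the letter says nothing of the order). 28 mm diameter, 98 mm tall, 75 g; cap: top 16 mm, 29 mm diameter; rounded foot. Origin: centre of the underside, z up. Starts in a carrier hole, underside 8 mm and cap top 106 mm above the bench
- vial_c: one of four identical amber vials with blue caps, told apart only by their place in the carrier's row (shuffled: the letter says nothing of the order). 28 mm diameter, 98 mm tall, 75 g; cap: top 16 mm, 29 mm diameter; rounded foot. Origin: centre of the underside, z up. Starts in a carrier hole, underside 8 mm and cap top 106 mm above the bench
- vial_d: one of four identical amber vials with blue caps, told apart only by their place in the carrier's row (shuffled: the letter says nothing of the order). 28 mm diameter, 98 mm tall, 75 g; cap: top 16 mm, 29 mm diameter; rounded foot. Origin: centre of the underside, z up. Starts in a carrier hole, underside 8 mm and cap top 106 mm above the bench
- carrier: white field carrier, fixed: block 70 (x) by 224 (y) by 50 mm high, four round holes 37 mm diameter, 42 mm deep (floor at z = 8) at x = 0, y = 75, 25, -25, -75 mm. A white pull loop juts 40 mm from its +y end, low down: the vial at y = 75 is first, at -75 last. Origin: centre of underside, on the bench; -x side faces the robot within 0.3 rad. Left or right of the robot
- holddown (a joint): angle (rad) of the carrier's hold-down frame: 0 closed over the caps (top at z = 119 mm), 1.57 its flat top vertical, 2.0 fully open at its stop. Hinge line along the carrier's y at x = 35, z = 58 mm in its frame; opens up and over to the carrier's +x. 200 g, no spring or latch: below about 0.5 it falls shut, beyond 0.7 it sinks open by its own weight. 236 mm long; caps show past its middle rail
- grip_bar (a point): centre of the frame's steel grip bar: round, 9 mm diameter, 90 mm long along the carrier's y, 27 mm above the frame's top, on a strut at either end. Closed, it lies at x = -53, z = 146 mm in the carrier's frame, 124 mm from the hinge line. Pinch it from above, fingers closing along the carrier's x; it turns between the pads as the frame swings
- rack: black autosampler rack, fixed: block 66 (x) by 326 (y) by 50 mm high on a white foot plate 90 by 350 by 4 mm. Four empty round sample holes 37 mm diameter, 42 mm deep (floor at z = 8) at x = 0, y = 75, 25, -25, -75 mm; a wider well at y = 130 and at -130 holds the rinse jar and the waste bottle, either way round. Origin: centre of underside, on the bench; x away from the robot within 0.3 rad
- rinse_jar: squat white jar with a wide flat grey lid (47 mm diameter, black dot in the middle), 68 mm tall, loose in the well at one end of the rack, its top 76 mm above the bench. It marks the rack's first end: the sample hole beside it (55 mm centre to centre) is the first. Origin: centre of the underside, z up
- waste_bottle: clear bottle with sloping shoulders, thin neck and small black cap (21 mm diameter), body 42 mm diameter, 102 mm tall, loose in the well at the rack's other end, its top 110 mm above the bench. Origin: centre of the underside, z up
Not all that is in view belongs to the job. What is shaped like the vial_b but yellow is not meant.

How it is judged:
By the outcome, as a careful person would: the job done as asked, in the order asked, and still so for the second after the job is handed in, with the robot touching nothing.
It also fails if it takes over 131 s, if anything falls off the work surface, if the arm or the gripper's body presses on something with over 40 N, if the wrist force passes 120 N, or if a joint passes its speed limit or range.

## Working session

There is one attempt and no reset: what is moved stays moved. The work goes in short steps, Python scripts to look and compute and a tool call to move; the robot and the scene stay as the last step left them, time stands still between calls to the robot, and variables do not carry over. Pictures are saved under pics/ and viewed, at most 14 in all, crops included, and the job is handed in when it is done.

Besides the shell and the picture viewer there is one more tool, called after ">>>" as name(argument=value, ...), one argument or row to a line, values as JSON. move_arm: Moves the arm, as the interface text tells. Its arguments: {"type":"object","properties":{"commands":{"type":"array"}},"required":["commands"]}

```bash
mkdir -p pics; ls
python3 - <<'E'
from cell import *
import cv2,numpy as np
print(state())
for n in("top","side"):
    cv2.imwrite(f"pics/{n}0.png",read_camera(n)); i=camera_info(n); print(n,np.round(i["K"],1).tolist(),np.round(i["cam_to_world"],3).tolist())
E
```

```text
pics
{'t': 0.0, 'joints': array([ 1.14943105e+00,  4.91554556e-01,  1.55944949e+00,  3.60201762e-05,
        1.09164937e+00, -1.05621446e-01]), 'qvel': array([-0.00011008,  0.00095298,  0.00129365, -0.00179594,  0.00026146,
        0.00199321]), 'tau': array([ 2.11884973e-03, -6.12643147e+01, -2.58184272e+01,  6.93621137e-02,
        4.81908477e-02, -1.21053454e-04]), 'eef_pos': array([193.96568261, 593.89850407, 214.06482905]), 'tcp_rot': array([-3.14054117e+00, -1.43599767e-04,  2.82583212e+00]), 'ft_force': array([-0.50548545,  0.03255382, -0.29119768]), 'moment': array([ 0.02986942,  0.00114309, -0.01196444]), 'grip_force': 0.0, 'opening': 0.9965537453788109}
top [[492.7, 0.0, 313.8], [0.0, 492.7, 208.8], [0.0, 0.0, 1.0]] [[0.01, -0.987, 0.16, 319.31], [-1.0, -0.013, -0.018, 3.22], [0.02, -0.16, -0.987, 1446.457], [0.0, 0.0, 0.0, 1.0]]
side [[361.9, 0.0, 324.4], [0.0, 361.9, 199.7], [0.0, 0.0, 1.0]] [[0.921, -0.297, 0.252, 343.74], [-0.39, -0.693, 0.607, -478.93], [-0.006, -0.657, -0.754, 737.906], [0.0, 0.0, 0.0, 1.0]]
```

View pics/top0.png

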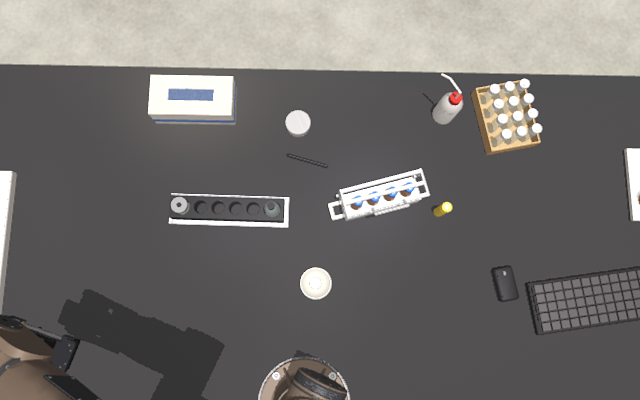

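View pics/side0.png

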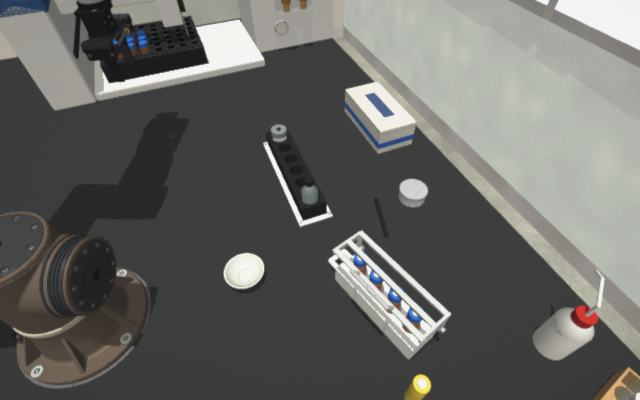

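The top view shows the rack at about (230,209), with the rinse jar at its left end (179,205) and the waste bottle at (273,209). The carrier is at (385,195), with the pull loop at its left end (337,210) and blue caps at about (356,203), (373,199), (390,194) and (407,189).

Possible mix-ups: the yellow vial at top (443,209), the white caps in the tray at (508,110), and the vials in the background of the side view at (135,42). I choose the four blue caps in the carrier and check them in a crop.

```bash
cat > h.py <<'E'
from cell import *
import cv2,numpy as np
def ray(n,uv,z,info=None):
    i=info or camera_info(n); T=i["cam_to_world"]; d=T[:3,:3]@np.linalg.inv(i["K"])@[uv[0],uv[1],1]; o=T[:3,3]
    return o+d*(z-o[2])/d[2]
def proj(n,p,info=None):
    i=info or camera_info(n); T=i["cam_to_world"]; c=i["K"]@(T[:3,:3].T@(np.array(p)-T[:3,3])); return c[:2]/c[2]
E
python3 - <<'E'
from h import *
im=cv2.imread("pics/top0.png")
c=cv2.resize(im[160:230,160:450],None,fx=2.7,fy=2.7,interpolation=2)
c2=cv2.resize(im[160:230,320:450],None,fx=6,fy=6,interpolation=2)
cv2.imwrite("pics/c1.png",c2)
hsv=cv2.cvtColor(im,cv2.COLOR_BGR2HSV)
m=cv2.inRange(hsv,(95,110,60),(125,255,255)); m[:150]=0
n,_,s,ce=cv2.connectedComponentsWithStats(m)
for k in range(1,n):
    if s[k][4]>8: print(s[k],ce[k].round(1),ray("top",ce[k],106).round())
# white foot plate
g=cv2.inRange(hsv,(0,0,150),(180,50,255)); g[:180]=0;g[235:]=0;g[:,:160]=0;g[:,300:]=0
ys,xs=np.nonzero(g); print(cv2.minAreaRect(np.c_[xs,ys].astype(np.float32)))
for p in((179,205),): print("jar",ray("top",p,76))
# dark holes
for p in((200,208),(217.5,208.5),(235,209),(253,209.5)): print(ray("top",p,50))
print("cap",ray("top",(273,206),110))
E
```

```text
[405 188   9   5  22] [409.  190.3] [ 593. -286.  106.]
[388 192   9   5  20] [392.2 194.6] [ 580. -239.  106.]
[371 197   9   5  22] [374.8 199.4] [ 566. -190.  106.]
[355 201   8   5  19] [358.6 203.7] [ 553. -145.  106.]
((228.5457305908203, 210.08212280273438), (120.260009765625, 31.08060646057129), 1.847610354423523)
jar [547.71423156 356.48404818  76.        ]
[544.15303239 303.00212904  50.        ]
[543.36608659 253.0990319   50.        ]
[542.57827417 203.14097903  50.        ]
[541.80847202 151.6993555   50.        ]
cap [542.7049467   90.81437756 110.        ]
```

View pics/c1.png

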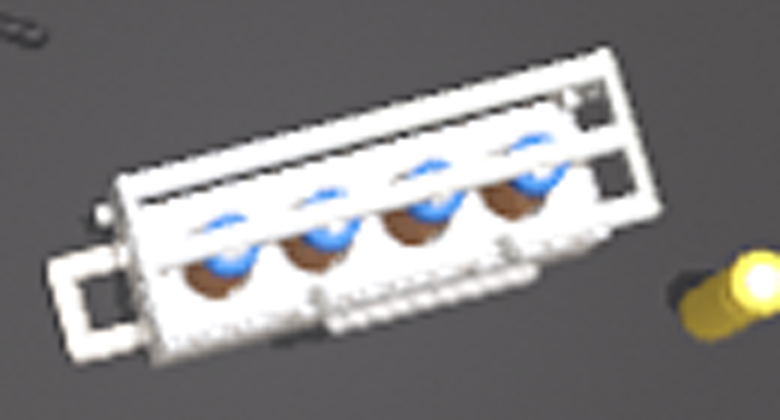

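The crop shows four blue caps over amber glass under the middle rail. The pull loop is at the left and the grip bar at crop (335,325)–(535,275). The yellow vial at (745,285) stands apart. Moving over the carrier for a close look.

>>> move_arm(
  commands=[
    [[3.1, -3.5, 1], [0, 0, -2.8], 1],
    [[3.1, -3.5, 1], [0, 0, -2.8], 1],
    [[3.1, -3.5, 1], [0, 0, -2.8], 1],
    [[3.1, -3.5, 1], [0, 0, -2.8], 1],
    [[3.1, -3.5, 1], [0, 0, -2.8], 1],
    [[3.1, -3.5, 1], [0, 0, -2.8], 1],
    [[3.1, -3.5, 1], [0, 0, -2.8], 1],
    [[3.1, -3.5, 1], [0, 0, -2.8], 1],
    [[3.1, -3.5, 1], [0, 0, -2.8], 1],
    [[3.1, -3.5, 1], [0, 0, -2.8], 1],
  ],
)

```text
t: 1.1
eef_pos: [505.0, 242.4, 315.0]
tcp_rot: [-3.141, -0.0, 2.335]
ft_force: [0.2, 1.0, -0.5]
opening: 0.998
grip_force: 0.0
```

Run:
```python
from h import *
print(state()["joints"].round(2),state()["eef_pos"].round(),state()["tcp_rot"].round(3))
i=camera_info("wrist");cv2.imwrite("pics/w1.png",read_camera("wrist")); np.savez("w1.npz",**i)
print(i["K"].round(),i["cam_to_world"].round(2))
print("bar",ray("top",(392.5,209.7),146).round(),[ray("top",(320+a/6,160+b/6),106).round() for a,b in((230,245),(535,163))])
```

```text
[ 0.33  0.31  1.58  0.    1.26 -0.43] [505. 242. 315.] [-3.141 -0.     2.335]
[[307.   0. 318.]
 [  0. 307. 206.]
 [  0.   0.   1.]] [[ 7.2000e-01  6.6000e-01  2.0000e-01  4.4992e+02]
 [ 6.9000e-01 -6.9000e-01 -2.0000e-01  3.0003e+02]
 [ 0.0000e+00  2.8000e-01 -9.6000e-01  4.8365e+02]
 [ 0.0000e+00  0.0000e+00  0.0000e+00  1.0000e+00]]
bar [ 531. -232.  146.] [array([ 561., -144.,  106.]), array([ 602., -287.,  106.])]
```

View pics/w1.png

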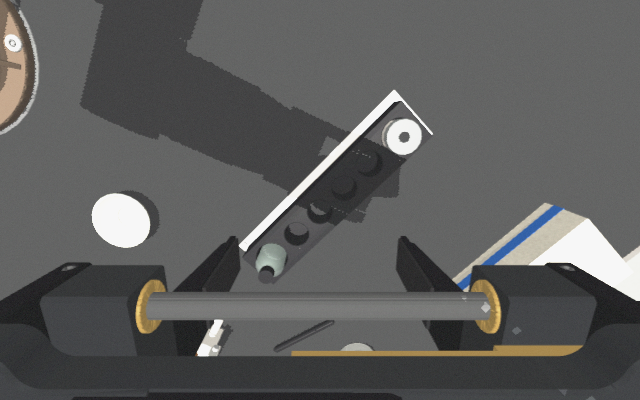

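The wrist view shows the rack: jar lid with its dot at (404,137), empty holes at about (368,162), (343,185), (320,208) and (296,233), and the bottle cap at (266,274). The pads sit either side, and the rod is the gripper's own. I work out the rack pose from this.

Run:
```python
from h import *
i=dict(np.load("w1.npz")); im=cv2.imread("pics/w1.png")
g=cv2.cvtColor(im,cv2.COLOR_BGR2GRAY)
m=np.zeros_like(g); m[105:170,375:430]=(g[105:170,375:430]>150)*255
n,_,s,c=cv2.connectedComponentsWithStats(m)
k=max(range(1,n),key=lambda k:(abs(c[k]-[404,137]).max()<12)*s[k][4]); cnt,_=cv2.findContours((_==k).astype(np.uint8),0,2)
e=cv2.minEnclosingCircle(cnt[0]);print(s[k],e); J=ray(0,e[0],76,i); print("jar",J.round(1))
B=ray(0,(266,274),110,i);print("bottle cap",B.round(1))
for p in((368,162),(343,185),(320,208),(296,233)): print(ray(0,p,50,i).round(1))
top=cv2.imread("pics/top0.png"); G=cv2.cvtColor(top,6)
# plate edges rays z=4
b=cv2.minAreaRect(np.argwhere(G[180:235,160:300]>150)[:,::-1].astype(np.float32)+[160,180])
P=[ray("top",q,4)[:2] for q in cv2.boxPoints(b)]
P=np.array(P);print(P.round(),P.mean(0).round(1),[np.linalg.norm(P[j]-P[j-1]).round() for j in range(4)])
w=cv2.resize(im[80:300,220:450],None,fx=2.5,fy=2.5,interpolation=2);cv2.imwrite("pics/c2.png",w)
```

```text
[386 119  36  36 917] ((403.79644775390625, 136.50442504882812), 18.430898666381836)
jar [548.  359.5  76. ]
bottle cap [541.6 104.  110. ]
[544.2 304.9  50. ]
[542.3 257.1  50. ]
[542.4 209.2  50. ]
[543.6 155.8  50. ]Traceback (most recent call last):
  File "<stdin>", line 12, in <module>
cv2.error: OpenCV(4.12.0) /io/opencv/modules/imgproc/src/convhull.cpp:143: error: (-215:Assertion failed) total >= 0 && (depth == CV_32F || depth == CV_32S) in function 'convexHull'
```

>>> move_arm(
  commands=[
    [[0.2, -4.6, 0], [0, 0, -2.8], 1],
    [[0.2, -4.6, 0], [0, 0, -2.8], 1],
    [[0.2, -4.6, 0], [0, 0, -2.8], 1],
    [[0.2, -4.6, 0], [0, 0, -2.8], 1],
    [[0.2, -4.6, 0], [0, 0, -2.8], 1],
    [[0.2, -4.6, 0], [0, 0, -2.8], 1],
    [[0.2, -4.6, 0], [0, 0, -2.8], 1],
    [[0.2, -4.6, 0], [0, 0, -2.8], 1],
    [[0.2, -4.6, 0], [0, 0, -2.8], 1],
    [[0.2, -4.6, 0], [0, 0, -2.8], 1],
  ],
)

```text
t: 2.15
eef_pos: [523.7, -217.7, 314.5]
tcp_rot: [-3.141, -0.0, 1.846]
ft_force: [0.9, -0.5, -0.3]
opening: 1.001
grip_force: 0.0
```

Run:
```python
from h import *
i=camera_info("wrist");im=read_camera("wrist");cv2.imwrite("pics/w2.png",im); np.savez("w2.npz",**i)
c=np.array([581.5,-215.5]);a=.277;R=np.array([[np.cos(a),-np.sin(a)],[np.sin(a),np.cos(a)]])
for l,z in(((-53,0),146),((-53,45),146),((-53,-45),146),((0,75),106),((0,-75),106)): print(l,proj(0,[*(c+R@l),z],i).round())
```

```text
(-53, 0) [320. 202.]
(-53, 45) [320. 163.]
(-53, -45) [320. 239.]
(0, 75) [364. 133.]
(0, -75) [360. 248.]
```

View pics/w2.png

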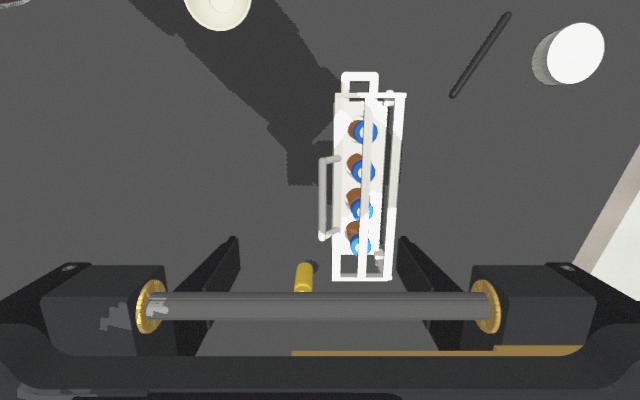

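The grip bar shows at column 322, rows 160–238, and the caps at (366,132) down to (361,245), all within about 3 px of my prediction. Descending to the bar and pinching it.

>>> move_arm(
  commands=[
    [[0.8, -1.1, 0], [0, 0, 0], 0.6],
    [[0, 0, -3], [0, 0, 0], 0.6],
    [[0, 0, -3], [0, 0, 0], 0.6],
    [[0, 0, -3], [0, 0, 0], 0.6],
    [[0, 0, -3], [0, 0, 0], 0.6],
    [[0, 0, -3], [0, 0, 0], 0.6],
    [[0, 0, -2], [0, 0, 0], 0.6],
    [[0, 0, -1.2], [0, 0, 0], 0.6],
    [[0, 0, -0.5], [0, 0, 0], 0.6],
    [[0, 0, 0], [0, 0, 0], 0.6],
  ],
)

```text
t: 3.2
eef_pos: [532.4, -226.6, 127.6]
tcp_rot: [-3.142, -0.0, 1.849]
ft_force: [-0.4, 0.2, 0.3]
opening: 0.602
grip_force: 0.0
```

>>> move_arm(
  commands=[
    [[0, 0, 0], [0, 0, 0], 0.0],
    [[0, 0, 0], [0, 0, 0], 0.0],
    [[0, 0, 0], [0, 0, 0], 0.0],
    [[0, 0, 0], [0, 0, 0], 0.0],
    [[0, 0, 0], [0, 0, 0], 0.0],
    [[0, 0, 0], [0, 0, 0], 0.0],
    [[0, 0, 0], [0, 0, 0], 0.0],
    [[0, 0, 0], [0, 0, 0], 0.0],
  ],
)

```text
t: 4.0
eef_pos: [532.0, -226.9, 127.7]
tcp_rot: [-3.141, -0.0, 1.848]
ft_force: [0.1, -0.8, 1.2]
opening: 0.091
grip_force: 30.0
```

```bash
python3 -c "
import numpy as np
t=np.radians(135-np.linspace(0,110,21));x=12.4*np.cos(t);z=12.4*np.sin(t)
for k in range(20):
  d=x[k+1]-x[k];print(np.round([d*.962,d*.273,z[k+1]-z[k]],2).tolist(),end=' ')"
```

```text
[0.85, 0.24, 0.8] [0.92, 0.26, 0.71] [0.98, 0.28, 0.62] [1.03, 0.29, 0.52] [1.07, 0.3, 0.41] [1.11, 0.31, 0.3] [1.13, 0.32, 0.19] [1.14, 0.32, 0.08] [1.14, 0.32, -0.04] [1.14, 0.32, -0.15] [1.12, 0.32, -0.26] [1.09, 0.31, -0.37] [1.05, 0.3, -0.48] [1.0, 0.28, -0.58] [0.94, 0.27, -0.68] [0.87, 0.25, -0.77] [0.8, 0.23, -0.85] [0.72, 0.2, -0.93] [0.63, 0.18, -1.0] [0.53, 0.15, -1.05]
```

>>> move_arm(
  commands=[
    [[0.85, 0.24, 0.8], [0, 0, 0], 0.0],
    [[0.92, 0.26, 0.71], [0, 0, 0], 0.0],
    [[0.98, 0.28, 0.62], [0, 0, 0], 0.0],
    [[1.03, 0.29, 0.52], [0, 0, 0], 0.0],
    [[1.07, 0.3, 0.41], [0, 0, 0], 0.0],
    [[1.11, 0.31, 0.3], [0, 0, 0], 0.0],
    [[1.13, 0.32, 0.19], [0, 0, 0], 0.0],
    [[1.14, 0.32, 0.08], [0, 0, 0], 0.0],
    [[1.14, 0.32, -0.04], [0, 0, 0], 0.0],
    [[1.14, 0.32, -0.15], [0, 0, 0], 0.0],
  ],
)

```text
t: 5.0
eef_pos: [638.3, -197.1, 161.9]
tcp_rot: [3.141, 0.0, 1.848]
ft_force: [-0.2, -6.2, 1.8]
opening: 0.084
grip_force: 30.0
```

>>> move_arm(
  commands=[
    [[1.12, 0.32, -0.26], [0, 0, 0], 0.0],
    [[1.09, 0.31, -0.37], [0, 0, 0], 0.0],
    [[1.05, 0.3, -0.48], [0, 0, 0], 0.0],
    [[1.0, 0.28, -0.58], [0, 0, 0], 0.0],
    [[0.94, 0.27, -0.68], [0, 0, 0], 0.0],
    [[0.87, 0.25, -0.77], [0, 0, 0], 0.0],
    [[0.8, 0.23, -0.85], [0, 0, 0], 0.0],
    [[0.72, 0.2, -0.93], [0, 0, 0], 0.0],
    [[0.63, 0.18, -1.0], [0, 0, 0], 0.0],
    [[0.53, 0.15, -1.05], [0, 0, 0], 0.0],
  ],
)

```text
t: 6.0
eef_pos: [725.1, -172.2, 91.3]
tcp_rot: [-3.141, -0.0, 1.848]
ft_force: [-0.7, -4.9, 0.6]
opening: 0.085
grip_force: 30.0
```

>>> move_arm(
  commands=[
    [[0, 0, 0], [0, 0, 0], 0.25],
    [[0, 0, 0], [0, 0, 0], 0.25],
    [[0, 0, 0], [0, 0, 0], 0.25],
    [[0, 0, 1], [0, 0, 0], 0.25],
    [[0, 0, 2], [0, 0, 0], 0.25],
    [[0, 0, 3], [0, 0, 0], 0.25],
    [[0, 0, 4], [0, 0, 0], 0.55],
    [[-3.3, 0.6, 4], [0, 0, 0], 0.55],
    [[-4, 0.8, 2], [0, 0, 0], 0.55],
    [[-3.5, 0.6, 0], [0, 0, 0], 0.55],
  ],
)

```text
t: 7.0
eef_pos: [617.3, -152.4, 255.1]
tcp_rot: [3.136, 0.003, 1.849]
ft_force: [-0.3, -0.1, 0.0]
opening: 0.519
grip_force: 0.0
```

Run:
```python
from h import *
i=camera_info("wrist");im=read_camera("wrist");cv2.imwrite("pics/w3.png",im); np.savez("w3.npz",**i)
t=read_camera("top");hsv=cv2.cvtColor(t,40)
m=cv2.inRange(hsv,(95,110,60),(125,255,255)); m[:150]=0
n,_,s,ce=cv2.connectedComponentsWithStats(m)
for k in range(1,n):
    if s[k][4]>8: print(s[k],ray("top",ce[k],106).round(1))
hsv=cv2.cvtColor(im,40)
m=cv2.inRange(hsv,(95,110,60),(125,255,255))
n,_,s,ce=cv2.connectedComponentsWithStats(m)
for k in range(1,n):
    if s[k][4]>60: print("w",s[k],ray(0,ce[k],103,i).round(1))
print(state()["eef_pos"])
```

```text
[406 183   8  10  29] [ 597.4 -288.5  106. ]
w [257 156  27  28 413] [ 563.5 -140.6  103. ]
w [259 199  26  28 393] [ 576.1 -185.8  103. ]
w [276 242  11  26 169] [ 597.6 -231.8  103. ]
w [272 279  15  13 147] [ 605.6 -272.3  103. ]
[ 614.88173453 -151.74793205  253.45181823]
```

View pics/w3.png

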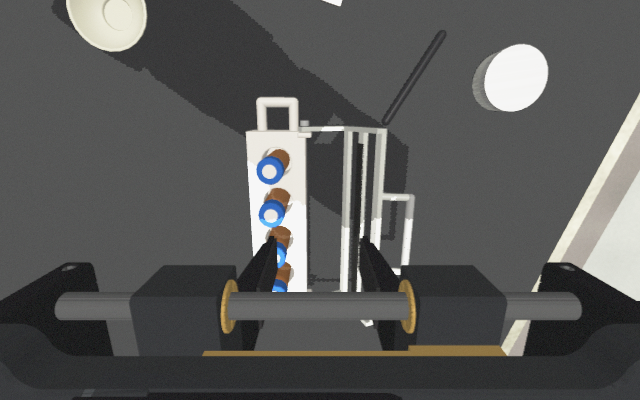

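The frame stands open behind the carrier (columns 345–410), and the caps at (270,170) and (272,213) are clear. Going to vial 1.

>>> move_arm(
  commands=[
    [[-2.6, 0.5, -1], [0, 0, 0], 0.55],
    [[-2.6, 0.5, -2], [0, 0, 0], 0.55],
    [[0, 0, -3], [0, 0, 0], 0.55],
    [[0, 0, -3], [0, 0, 0], 0.55],
    [[0, 0, -3], [0, 0, 0], 0.55],
    [[0, 0, -2.5], [0, 0, 0], 0.55],
    [[0, 0, -1.5], [0, 0, 0], 0.55],
    [[0, 0, -1], [0, 0, 0], 0.55],
    [[0, 0, 0], [0, 0, 0], 0.55],
    [[0, 0, 0], [0, 0, 0], 0.55],
  ],
)

```text
t: 8.1
eef_pos: [566.6, -142.8, 81.4]
tcp_rot: [3.141, 0.001, 1.848]
ft_force: [0.9, 0.1, 0.5]
opening: 0.55
grip_force: 0.0
```

>>> move_arm(
  commands=[
    [[-0.4, 0.1, -0.3], [0, 0, 0], 0.55],
    [[0, 0, 0], [0, 0, 0], 0.3],
    [[0, 0, 0], [0, 0, 0], 0.2],
    [[0, 0, 0], [0, 0, 0], 0.2],
    [[0, 0, 0], [0, 0, 0], 0.2],
    [[0, 0, 0], [0, 0, 0], 0.2],
  ],
)

```text
t: 8.7
eef_pos: [562.2, -141.7, 77.9]
tcp_rot: [3.141, 0.0, 1.848]
ft_force: [-0.4, -0.3, 2.2]
opening: 0.291
grip_force: 30.0
```

>>> move_arm(
  commands=[
    [[0, 0, 0.5], [0, 0, 0], 0.2],
    [[0, 0, 1.5], [0, 0, 0], 0.2],
    [[0, 0, 2], [0, 0, 0], 0.2],
    [[0, 0, 2.5], [0, 0, 0], 0.2],
    [[0, 0, 2.5], [0, 0, 0], 0.2],
    [[0, 0, 2.5], [0, 0, 0], 0.2],
    [[0, 0, 1.5], [0, 0, 0], 0.2],
    [[-0.2, 1, 0], [0, 0, -1.6], 0.2],
    [[-0.2, 2, 0], [0, 0, -1.6], 0.2],
    [[-0.2, 3.7, 0], [0, 0, -1.6], 0.2],
  ],
)

```text
t: 9.7
eef_pos: [556.0, -75.2, 208.0]
tcp_rot: [3.141, 0.0, 1.761]
ft_force: [0.5, 0.4, -1.3]
opening: 0.295
grip_force: 30.0
```

>>> move_arm(
  commands=[
    [[-0.2, 4.2, 0], [0, 0, -1.6], 0.2],
    [[-0.2, 4.2, 0], [0, 0, -1.6], 0.2],
    [[-0.2, 4.2, 0], [0, 0, -1.6], 0.2],
    [[-0.2, 4.2, 0], [0, 0, -1.6], 0.2],
    [[-0.2, 4.2, 0], [0, 0, -1.6], 0.2],
    [[-0.1, 4.2, 0], [0, 0, -1.6], 0.2],
    [[-0.1, 4.2, 0], [0, 0, -1.6], 0.2],
    [[0, 4.2, 0], [0, 0, 0], 0.2],
    [[0, 0, 0], [0, 0, 0], 0.2],
    [[0, 0, 0], [0, 0, 0], 0.2],
  ],
)

```text
t: 10.7
eef_pos: [543.6, 262.1, 207.6]
tcp_rot: [-3.141, 0.0, 1.571]
ft_force: [-0.2, 0.1, 0.3]
opening: 0.29
grip_force: 30.0
```

Run:
```python
from h import *
i=camera_info("wrist");im=read_camera("wrist"); np.savez("w4.npz",**i)
cv2.imwrite("pics/w4.png",im); print(state()["eef_pos"],state()["joints"].round(2))
c=np.array([544,229.]);a=-.01
for y,z in((130,76),(75,50),(25,50),(-25,50),(-75,50)): print(y,proj(0,[c[0]-y*np.sin(a),c[1]+y*np.cos(a),z],i).round())
```

```text
[543.83322432 261.14575375 207.63058121] [ 0.34  0.47  1.62 -0.    1.05  0.34]
130 [319.  97.]
75 [319. 154.]
25 [318. 200.]
-25 [318. 242.]
-75 [317. 281.]
```

View pics/w4.png

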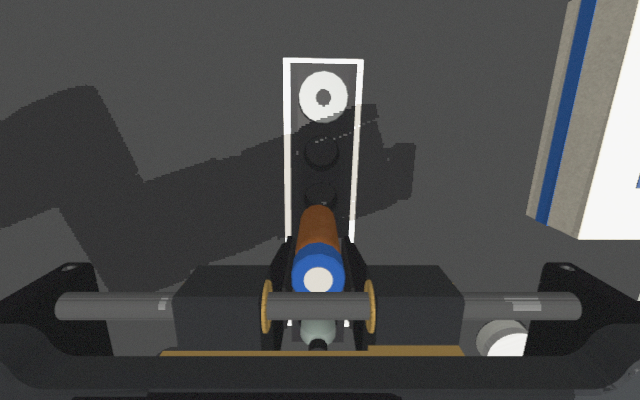

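The wrist view shows the vial hanging upright over the rack, the jar at (324,97), hole 1 at about (321,153), and hole 2 at about (320,195) half hidden. I take a contrast-stretched crop for the exact hole centre.

Run:
```python
from h import *
i=dict(np.load("w4.npz"));im=cv2.imread("pics/w4.png")
g=cv2.cvtColor(im,6)
c=cv2.resize(g[60:210,270:375],None,fx=4,fy=4,interpolation=2); c=cv2.convertScaleAbs(np.clip(c,0,80),alpha=3.1); cv2.imwrite("pics/c4.png",c)
for v in(120,153,190):
    r=np.nonzero(g[v,270:375]>110)[0]+270; a,b=ray(0,(r[0],v),4,i),ray(0,(r[-1]+1,v),4,i);print(v,r[0],r[-1],((a+b)/2).round(1),np.linalg.norm(a-b).round(1))
for p in((324,97),): print(ray(0,p,76,i).round(1))
print(ray(0,(321,153),50,i).round(1))
```

```text
120 283 360 [548.7 337.9   4. ] 90.9
153 284 358 [548.3 299.7   4. ] 90.1
190 284 356 [547.3 254.2   4. ] 90.7
[549.5 359.1  76. ]
[547.2 304.9  50. ]
```

View pics/c4.png

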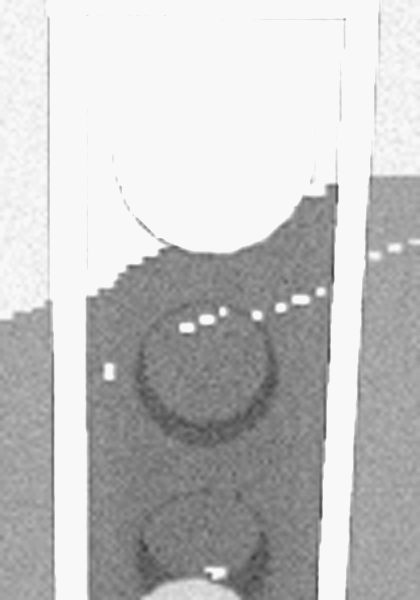

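The crop shows the rim of hole 1 spanning crop columns 136–277 and rows 303–445, so the centre is at about pixel (321.6,153.5). I check the wrist camera's bias against the held vial.

Run:
```python
from h import *
i=dict(np.load("w4.npz"));im=cv2.imread("pics/w4.png")
m=cv2.inRange(cv2.cvtColor(im,40),(95,110,60),(125,255,255)); r=np.nonzero(m[265:285].any(0))[0]; print(r[0],r[-1])
for v in(262,270,278):
    r=np.nonzero(m[v,280:360])[0]+280; print(v,r[0],r[-1],ray(0,((r[0]+r[-1])/2,v),228,i).round(1))
print("hole1",ray(0,(321.6,153.5),50,i).round(1), "top px", proj("top",[547.8,304.5,50]).round(1),proj("top",[544,304.5,50]).round(1))
t=cv2.imread("pics/top0.png");G=cv2.cvtColor(t,6)
for u in(200,218,236,253):
    r=np.nonzero(G[185:235,u]>130)[0]+185; a,b=ray("top",(u,r[0]-.5),4),ray("top",(u,r[-1]+.5),4); print(u,((a+b)/2).round(1),np.linalg.norm(a-b).round(1))
```

```text
291 345
262 293 342 [543.7 267.7 228. ]
270 292 344 [543.9 263.  228. ]
278 291 345 [544.  258.2 228. ]
hole1 [547.9 304.4  50. ] top px [199.5 206.7] [199.5 208. ]
200 [548.8 312.7   4. ] 92.8
218 [546.5 259.7   4. ] 92.8
236 [547.2 206.7   4. ] 92.8
253 [544.9 156.5   4. ] 92.8
```

>>> move_arm(
  commands=[
    [[0.4, 2.3, 0], [0, 0, 0], 0.2],
    [[0, 2, 0], [0, 0, 0], 0.2],
    [[0, 0, -2], [0, 0, 0], 0.2],
    [[0, 0, -2.5], [0, 0, 0], 0.2],
    [[0, 0, -2], [0, 0, 0], 0.2],
    [[0, 0, -1], [0, 0, 0], 0.2],
    [[0, 0, 0], [0, 0, 0], 0.2],
    [[0, 0, 0], [0, 0, 0], 0.2],
  ],
)

```text
t: 11.55
eef_pos: [548.5, 304.4, 133.4]
tcp_rot: [3.141, -0.0, 1.569]
ft_force: [1.3, -0.3, -0.8]
opening: 0.289
grip_force: 30.0
```

>>> move_arm(
  commands=[
    [[0, 0, -1], [0, 0, 0], 0.2],
    [[0, 0, -1.5], [0, 0, 0], 0.2],
    [[0, 0, -1.3], [0, 0, 0], 0.2],
    [[0, 0, -0.8], [0, 0, 0], 0.2],
    [[0, 0, -0.4], [0, 0, 0], 0.2],
    [[0, 0, -0.3], [0, 0, 0], 0.2],
    [[0, 0, -0.1], [0, 0, 0], 0.2],
    [[0, 0, -0.1], [0, 0, 0], 0.2],
    [[0, 0, 0], [0, 0, 0], 0.2],
  ],
)

```text
t: 12.45
eef_pos: [548.2, 304.4, 78.0]
tcp_rot: [3.141, -0.0, 1.569]
ft_force: [-0.4, 0.0, -1.4]
opening: 0.288
grip_force: 30.0
```

>>> move_arm(
  commands=[
    [[0, 0, 0], [0, 0, 0], 0.55],
    [[0, 0, 0], [0, 0, 0], 0.55],
    [[0, 0, 0], [0, 0, 0], 0.55],
    [[0, 0, 1], [0, 0, 0], 0.55],
    [[0, 0, 2.5], [0, 0, 0], 0.55],
    [[0, 0, 4], [0, 0, 0], 0.55],
    [[0, 0, 4.5], [0, 0, 0], 0.55],
    [[0.2, -2, 0], [0, 0, 1.6], 0.55],
    [[0.2, -4, 0], [0, 0, 1.6], 0.55],
    [[0.2, -4.7, 0], [0, 0, 1.6], 0.55],
  ],
)

```text
t: 13.45
eef_pos: [553.9, 197.1, 198.8]
tcp_rot: [3.14, -0.0, 1.656]
ft_force: [1.1, 0.4, -0.4]
opening: 0.552
grip_force: 0.0
```

>>> move_arm(
  commands=[
    [[0.3, -4.7, 0], [0, 0, 1.6], 0.55],
    [[0.3, -4.7, 0], [0, 0, 1.6], 0.55],
    [[0.3, -4.7, 0], [0, 0, 1.6], 0.55],
    [[0.3, -4.7, 0], [0, 0, 1.6], 0.55],
    [[0.3, -4.7, 0], [0, 0, 1.6], 0.55],
    [[0.3, -4.7, 0], [0, 0, 1.6], 0.55],
    [[0.3, -4.7, 0], [0, 0, 1.6], 0.55],
    [[0.4, -4.7, 0], [0, 0, 0], 0.55],
    [[0, -0.5, 0], [0, 0, 0], 0.55],
    [[0, 0, 0], [0, 0, 0], 0.55],
  ],
)

```text
t: 14.45
eef_pos: [578.9, -184.8, 198.0]
tcp_rot: [3.141, 0.0, 1.846]
ft_force: [-0.2, 0.0, -1.0]
opening: 0.546
grip_force: 0.0
```

Run:
```python
from h import *
i=camera_info("wrist");im=read_camera("wrist"); np.savez("w5.npz",**i)
cv2.imwrite("pics/w5.png",im); s=state();print(s["eef_pos"],s["tcp_rot"])
hsv=cv2.cvtColor(im,40)
m=cv2.inRange(hsv,(95,110,60),(125,255,255))
n,_,s,ce=cv2.connectedComponentsWithStats(m)
for k in range(1,n):
    if s[k][4]>60: print("w",s[k],ray(0,ce[k],103,i).round(1))
t=read_camera("top");cv2.imwrite("pics/t5.png",t)
m=cv2.inRange(cv2.cvtColor(t,40),(95,110,60),(125,255,255)); m[:150]=0
n,_,s,ce=cv2.connectedComponentsWithStats(m)
for k in range(1,n):
    if s[k][4]>8: print(s[k],ray("top",ce[k],103).round(1))
```

```text
[ 578.87267943 -183.54963631  198.04395003] [ 3.14135528e+00 -1.48868326e-04  1.84745925e+00]
w [297 194  31  34 595] [ 574.9 -186.7  103. ]
w [299 245  29  34 578] [ 588.8 -234.   103. ]
[191 198  12  12  69] [549.2 301.9 103. ]
```

View pics/w5.png

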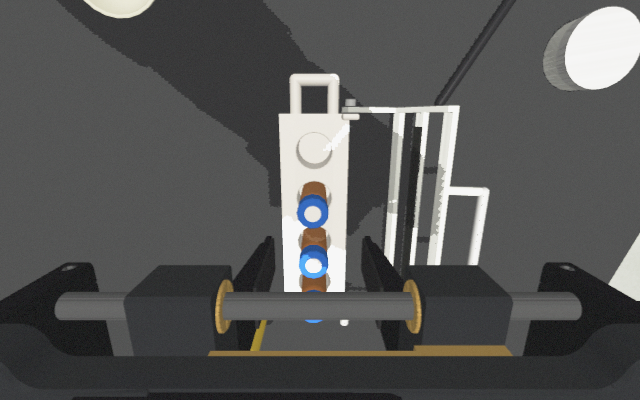

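Hole 1 of the carrier is empty (313,150), the next cap is at (313,213), and the frame is still open. Vial 1 stands in rack hole 1. Taking vial 2.

>>> move_arm(
  commands=[
    [[-0.4, -0.4, 0], [0, 0, 0], 0.55],
    [[0, 0, -3], [0, 0, 0], 0.55],
    [[0, 0, -3], [0, 0, 0], 0.55],
    [[0, 0, -3], [0, 0, 0], 0.55],
    [[0, 0, -2], [0, 0, 0], 0.55],
    [[0, 0, -1], [0, 0, 0], 0.55],
    [[0, 0, 0], [0, 0, 0], 0.55],
    [[0, 0, 0], [0, 0, 0], 0.4],
    [[0, 0, 0], [0, 0, 0], 0.2],
    [[0, 0, 0], [0, 0, 0], 0.2],
  ],
)

```text
t: 15.55
eef_pos: [575.4, -187.8, 78.7]
tcp_rot: [3.14, 0.001, 1.849]
ft_force: [-0.2, 0.1, 0.1]
opening: 0.353
grip_force: 0.0
```

>>> move_arm(
  commands=[
    [[0, 0, 0], [0, 0, 0], 0.2],
    [[0, 0, 0], [0, 0, 0], 0.2],
  ],
)

```text
t: 15.75
eef_pos: [575.3, -187.8, 78.4]
tcp_rot: [3.141, 0.001, 1.848]
ft_force: [-1.0, 0.2, 6.1]
opening: 0.291
grip_force: 30.0
```

>>> move_arm(
  commands=[
    [[0, 0, 0.5], [0, 0, 0], 0.2],
    [[0, 0, 1.5], [0, 0, 0], 0.2],
    [[0, 0, 2], [0, 0, 0], 0.2],
    [[0, 0, 2.5], [0, 0, 0], 0.2],
    [[0, 0, 2.5], [0, 0, 0], 0.2],
    [[0, 0, 2.5], [0, 0, 0], 0.2],
    [[0, 0, 1], [0, 0, 0], 0.2],
    [[-0.2, 1, 0], [0, 0, -1.6], 0.2],
    [[-0.2, 2.5, 0], [0, 0, -1.6], 0.2],
    [[-0.2, 4.5, 0], [0, 0, -1.6], 0.2],
  ],
)

```text
t: 16.75
eef_pos: [568.8, -108.4, 201.9]
tcp_rot: [-3.141, -0.0, 1.761]
ft_force: [0.5, 1.2, -1.2]
opening: 0.29
grip_force: 30.0
```

>>> move_arm(
  commands=[
    [[-0.3, 4.5, 0], [0, 0, -1.6], 0.2],
    [[-0.3, 4.5, 0], [0, 0, -1.6], 0.2],
    [[-0.3, 4.5, 0], [0, 0, -1.6], 0.2],
    [[-0.3, 4.5, 0], [0, 0, -1.6], 0.2],
    [[-0.3, 4.5, 0], [0, 0, -1.6], 0.2],
    [[-0.3, 4.5, 0], [0, 0, -1.6], 0.2],
    [[-0.3, 4.5, 0], [0, 0, -1.6], 0.2],
    [[-0.1, 4.5, 0], [0, 0, 0], 0.2],
    [[0, 0.2, 0], [0, 0, 0], 0.2],
    [[0, 0, 0], [0, 0, 0], 0.2],
  ],
)

```text
t: 17.75
eef_pos: [546.5, 255.2, 201.8]
tcp_rot: [-3.14, 0.001, 1.571]
ft_force: [0.7, -1.6, -0.9]
opening: 0.292
grip_force: 30.0
```

>>> move_arm(
  commands=[
    [[0, 0, -2], [0, 0, 0], 0.2],
    [[0, 0, -2.5], [0, 0, 0], 0.2],
    [[0, 0, -1.6], [0, 0, 0], 0.2],
    [[0, 0, -0.7], [0, 0, 0], 0.2],
    [[0, 0, 0], [0, 0, 0], 0.2],
    [[0, 0, 0], [0, 0, 0], 0.2],
  ],
)

```text
t: 18.35
eef_pos: [547.5, 253.9, 135.3]
tcp_rot: [3.141, -0.0, 1.568]
ft_force: [-0.6, 0.3, -0.6]
opening: 0.291
grip_force: 30.0
```

Run:
```python
from h import *
i=camera_info("wrist");im=read_camera("wrist")
m=cv2.inRange(cv2.cvtColor(im,40),(95,110,60),(125,255,255)); e=state()["eef_pos"];print(e)
c=cv2.findContours(m,0,2)[0]
for k in c:
    if cv2.contourArea(k)>300:
        # white cap top disc: hole inside blue contour
        x,y,w,h=cv2.boundingRect(k); g=cv2.fillPoly(np.zeros_like(m),[k],255)&~m; ys,xs=np.nonzero(g)
        print((x,y,w,h),len(xs),ray(0,(xs.mean(),ys.mean()),e[2]+28,i).round(1),ray(0,(xs.mean(),ys.mean()),106,i).round(1))
```

```text
[547.54442716 254.05364768 135.53084137]
(291, 243, 55, 49) 0 [nan nan nan] [nan nan nan]
(296, 142, 45, 45) 452 [548.  312.3 163.5] [548.2 303.6 106. ]
(582, 12, 58, 231) 0 [nan nan nan] [nan nan nan]<stdin>:9: RuntimeWarning: Mean of empty slice.
  ret = ret.dtype.type(ret / rcount)
```

>>> move_arm(
  commands=[
    [[0, 0, -1], [0, 0, 0], 0.2],
    [[0, 0, -1.5], [0, 0, 0], 0.2],
    [[0, 0, -1.4], [0, 0, 0], 0.2],
    [[0, 0, -0.9], [0, 0, 0], 0.2],
    [[0, 0, -0.4], [0, 0, 0], 0.2],
    [[0, 0, -0.3], [0, 0, 0], 0.2],
    [[0, 0, -0.1], [0, 0, 0], 0.2],
    [[0, 0, -0.1], [0, 0, 0], 0.2],
    [[0, 0, 0], [0, 0, 0], 0.2],
  ],
)

```text
t: 19.3
eef_pos: [547.3, 254.5, 78.4]
tcp_rot: [3.141, -0.0, 1.569]
ft_force: [-0.9, -0.2, 4.1]
opening: 0.293
grip_force: 30.0
```

>>> move_arm(
  commands=[
    [[0, 0, 0], [0, 0, 0], 0.55],
    [[0, 0, 0], [0, 0, 0], 0.55],
    [[0, 0, 0], [0, 0, 0], 0.55],
    [[0, 0, 1], [0, 0, 0], 0.55],
    [[0, 0, 2.5], [0, 0, 0], 0.55],
    [[0, 0, 4], [0, 0, 0], 0.55],
    [[0, 0, 4.5], [0, 0, 0], 0.55],
    [[0.3, -2, 0], [0, 0, 1.6], 0.55],
    [[0.3, -4, 0], [0, 0, 1.6], 0.55],
    [[0.4, -4.7, 0], [0, 0, 1.6], 0.55],
  ],
)

```text
t: 20.3
eef_pos: [556.9, 147.1, 198.8]
tcp_rot: [3.14, -0.0, 1.656]
ft_force: [0.4, -0.3, -0.2]
opening: 0.554
grip_force: 0.0
```

>>> move_arm(
  commands=[
    [[0.4, -4.7, 0], [0, 0, 1.6], 0.55],
    [[0.4, -4.7, 0], [0, 0, 1.6], 0.55],
    [[0.4, -4.7, 0], [0, 0, 1.6], 0.55],
    [[0.4, -4.7, 0], [0, 0, 1.6], 0.55],
    [[0.4, -4.7, 0], [0, 0, 1.6], 0.55],
    [[0.4, -4.7, 0], [0, 0, 1.6], 0.55],
    [[0.4, -4.7, 0], [0, 0, 1.6], 0.55],
    [[0.4, -4.7, 0], [0, 0, 0], 0.55],
    [[0, -0.8, 0], [0, 0, 0], 0.55],
    [[0, 0, 0], [0, 0, 0], 0.55],
  ],
)

```text
t: 21.3
eef_pos: [588.8, -237.9, 197.8]
tcp_rot: [3.142, -0.0, 1.846]
ft_force: [0.2, 0.2, -0.6]
opening: 0.553
grip_force: 0.0
```

```bash
cat > caps.py <<'E'
from h import *
i=camera_info("wrist");im=read_camera("wrist");s=state();print(s["eef_pos"].round(1),s["tcp_rot"].round(3))
def caps(im,n,lo,i):
    m=cv2.inRange(cv2.cvtColor(im,40),(95,110,60),(125,255,255))
    for k in cv2.findContours(m,0,2)[0]:
        if cv2.contourArea(k)>lo:
            b=cv2.boundingRect(k); g=cv2.fillPoly(np.zeros_like(m),[k],255)&~m; ys,xs=np.nonzero(g)
            if len(xs)>5: print(n,b,ray(n,(xs.mean(),ys.mean()),106,i).round(1))
caps(im,"wrist",300,i); t=read_camera("top"); caps(t,"top",30,camera_info("top"))
E
python3 caps.py
```

```text
[ 588.8 -236.5  197.9] [ 3.142 -0.     1.847]
wrist (304, 241, 29, 34) [ 602.9 -285.9  106. ]
wrist (303, 192, 31, 33) [ 589.7 -238.   106. ]
top (210, 199, 11, 11) [547.9 251.8 106. ]
top (191, 198, 12, 12) [548.9 302.1 106. ]
```

>>> move_arm(
  commands=[
    [[0.1, -0.1, 0], [0, 0, 0], 0.55],
    [[0, 0, -3], [0, 0, 0], 0.55],
    [[0, 0, -3], [0, 0, 0], 0.55],
    [[0, 0, -3], [0, 0, 0], 0.55],
    [[0, 0, -2], [0, 0, 0], 0.55],
    [[0, 0, -1], [0, 0, 0], 0.55],
    [[0, 0, 0], [0, 0, 0], 0.55],
    [[0, 0, 0], [0, 0, 0], 0.4],
    [[0, 0, 0], [0, 0, 0], 0.2],
    [[0, 0, 0], [0, 0, 0], 0.2],
  ],
)

```text
t: 22.4
eef_pos: [590.5, -237.7, 78.8]
tcp_rot: [3.14, 0.001, 1.849]
ft_force: [0.3, 0.4, -0.5]
opening: 0.351
grip_force: 0.0
```

>>> move_arm(
  commands=[
    [[0, 0, 0], [0, 0, 0], 0.2],
    [[0, 0, 0], [0, 0, 0], 0.2],
    [[0, 0, 0], [0, 0, 0], 0.2],
  ],
)

```text
t: 22.7
eef_pos: [590.3, -237.9, 78.4]
tcp_rot: [3.141, 0.001, 1.848]
ft_force: [0.3, -0.1, 5.4]
opening: 0.291
grip_force: 30.0
```

>>> move_arm(
  commands=[
    [[0, 0, 0.5], [0, 0, 0], 0.2],
    [[0, 0, 1.5], [0, 0, 0], 0.2],
    [[0, 0, 2], [0, 0, 0], 0.2],
    [[0, 0, 2.5], [0, 0, 0], 0.2],
    [[0, 0, 2.5], [0, 0, 0], 0.2],
    [[0, 0, 2.5], [0, 0, 0], 0.2],
    [[0, 0, 1], [0, 0, 0], 0.2],
    [[-0.4, 1, 0], [0, 0, -1.6], 0.2],
    [[-0.4, 2.5, 0], [0, 0, -1.6], 0.2],
    [[-0.4, 4.5, 0], [0, 0, -1.6], 0.2],
  ],
)

```text
t: 23.7
eef_pos: [577.7, -158.4, 202.4]
tcp_rot: [-3.141, 0.0, 1.761]
ft_force: [0.8, 0.1, -0.2]
opening: 0.291
grip_force: 30.0
```

>>> move_arm(
  commands=[
    [[-0.4, 4.5, 0], [0, 0, -1.6], 0.2],
    [[-0.4, 4.5, 0], [0, 0, -1.6], 0.2],
    [[-0.4, 4.5, 0], [0, 0, -1.6], 0.2],
    [[-0.4, 4.5, 0], [0, 0, -1.6], 0.2],
    [[-0.4, 4.5, 0], [0, 0, -1.6], 0.2],
    [[-0.4, 4.5, 0], [0, 0, -1.6], 0.2],
    [[-0.4, 4.5, 0], [0, 0, -1.6], 0.2],
    [[-0.4, 4.5, 0], [0, 0, 0], 0.2],
    [[0, 0.2, 0], [0, 0, 0], 0.2],
    [[0, 0, 0], [0, 0, 0], 0.2],
  ],
)

```text
t: 24.7
eef_pos: [545.6, 205.2, 202.4]
tcp_rot: [-3.141, 0.0, 1.571]
ft_force: [-0.4, -0.2, -0.6]
opening: 0.29
grip_force: 30.0
```

>>> move_arm(
  commands=[
    [[0, 0, -2], [0, 0, 0], 0.2],
    [[0, 0, -2.5], [0, 0, 0], 0.2],
    [[0, 0, -1.6], [0, 0, 0], 0.2],
    [[0, 0, -0.7], [0, 0, 0], 0.2],
    [[0, 0, 0], [0, 0, 0], 0.2],
    [[0, 0, 0], [0, 0, 0], 0.2],
  ],
)

```text
t: 25.3
eef_pos: [546.6, 203.8, 135.4]
tcp_rot: [3.141, -0.0, 1.568]
ft_force: [-0.1, -0.2, -0.4]
opening: 0.287
grip_force: 30.0
```

>>> move_arm(
  commands=[
    [[0, 0.05, -1], [0, 0, 0], 0.2],
    [[0, 0, -1.5], [0, 0, 0], 0.2],
    [[0, 0, -1.4], [0, 0, 0], 0.2],
    [[0, 0, -0.9], [0, 0, 0], 0.2],
    [[0, 0, -0.4], [0, 0, 0], 0.2],
    [[0, 0, -0.3], [0, 0, 0], 0.2],
    [[0, 0, -0.1], [0, 0, 0], 0.2],
    [[0, 0, -0.1], [0, 0, 0], 0.2],
    [[0, 0, 0], [0, 0, 0], 0.2],
  ],
)

```text
t: 26.2
eef_pos: [546.4, 205.0, 78.4]
tcp_rot: [3.14, -0.0, 1.569]
ft_force: [-1.0, -0.1, 4.2]
opening: 0.287
grip_force: 30.0
```

>>> move_arm(
  commands=[
    [[0, 0, 0], [0, 0, 0], 0.55],
    [[0, 0, 0], [0, 0, 0], 0.55],
    [[0, 0, 0], [0, 0, 0], 0.55],
    [[0, 0, 1], [0, 0, 0], 0.55],
    [[0, 0, 2.5], [0, 0, 0], 0.55],
    [[0, 0, 4], [0, 0, 0], 0.55],
    [[0, 0, 4.5], [0, 0, 0], 0.55],
    [[0.5, -2, 0], [0, 0, 1.6], 0.55],
    [[0.5, -4, 0], [0, 0, 1.6], 0.55],
    [[0.5, -4.7, 0], [0, 0, 1.6], 0.55],
  ],
)

```text
t: 27.2
eef_pos: [561.1, 97.5, 198.8]
tcp_rot: [3.14, -0.0, 1.656]
ft_force: [0.1, 0.2, -0.5]
opening: 0.552
grip_force: 0.0
```

>>> move_arm(
  commands=[
    [[0.5, -4.7, 0], [0, 0, 1.6], 0.55],
    [[0.5, -4.7, 0], [0, 0, 1.6], 0.55],
    [[0.5, -4.7, 0], [0, 0, 1.6], 0.55],
    [[0.5, -4.7, 0], [0, 0, 1.6], 0.55],
    [[0.5, -4.7, 0], [0, 0, 1.6], 0.55],
    [[0.5, -4.7, 0], [0, 0, 1.6], 0.55],
    [[0.5, -4.7, 0], [0, 0, 1.6], 0.55],
    [[0.6, -4.7, 0], [0, 0, 0], 0.55],
    [[0, -0.8, 0], [0, 0, 0], 0.55],
    [[0, 0, 0], [0, 0, 0], 0.55],
  ],
)

```text
t: 28.2
eef_pos: [601.6, -287.5, 197.7]
tcp_rot: [-3.142, -0.0, 1.846]
ft_force: [-0.9, 1.5, 0.2]
opening: 0.55
grip_force: 0.0
```

```bash
python3 caps.py
```

```text
[ 601.7 -286.1  197.8] [-3.142 -0.     1.847]
wrist (304, 190, 31, 34) [ 603. -286.  106.]
top (227, 199, 12, 12) [546.4 203.4 106. ]
top (209, 199, 12, 11) [547.9 251.8 106. ]
top (191, 198, 12, 12) [548.9 302.1 106. ]
```

>>> move_arm(
  commands=[
    [[0.1, 0, 0], [0, 0, 0], 0.55],
    [[0, 0, -3], [0, 0, 0], 0.55],
    [[0, 0, -3], [0, 0, 0], 0.55],
    [[0, 0, -3], [0, 0, 0], 0.55],
    [[0, 0, -2], [0, 0, 0], 0.55],
    [[0, 0, -1], [0, 0, 0], 0.55],
    [[0, 0, 0], [0, 0, 0], 0.55],
    [[0, 0, 0], [0, 0, 0], 0.4],
    [[0, 0, 0], [0, 0, 0], 0.2],
    [[0, 0, 0], [0, 0, 0], 0.2],
  ],
)

```text
t: 29.3
eef_pos: [603.5, -286.3, 78.8]
tcp_rot: [3.14, 0.001, 1.848]
ft_force: [-0.2, -0.0, -0.1]
opening: 0.356
grip_force: 0.0
```

>>> move_arm(
  commands=[
    [[0, 0, 0], [0, 0, 0], 0.2],
    [[0, 0, 0], [0, 0, 0], 0.2],
    [[0, 0, 0], [0, 0, 0], 0.2],
  ],
)

```text
t: 29.6
eef_pos: [603.4, -286.4, 78.5]
tcp_rot: [3.141, 0.001, 1.848]
ft_force: [-0.6, 0.5, 5.5]
opening: 0.289
grip_force: 30.0
```

>>> move_arm(
  commands=[
    [[0, 0, 0.5], [0, 0, 0], 0.2],
    [[0, 0, 1.5], [0, 0, 0], 0.2],
    [[0, 0, 2], [0, 0, 0], 0.2],
    [[0, 0, 2.5], [0, 0, 0], 0.2],
    [[0, 0, 2.5], [0, 0, 0], 0.2],
    [[0, 0, 2.5], [0, 0, 0], 0.2],
    [[0, 0, 1], [0, 0, 0], 0.2],
    [[-0.5, 1, 0], [0, 0, -1.6], 0.2],
    [[-0.5, 2.5, 0], [0, 0, -1.6], 0.2],
    [[-0.5, 4.5, 0], [0, 0, -1.6], 0.2],
  ],
)

```text
t: 30.6
eef_pos: [587.5, -207.0, 202.2]
tcp_rot: [-3.141, 0.0, 1.761]
ft_force: [1.4, 0.3, -0.3]
opening: 0.295
grip_force: 30.0
```

>>> move_arm(
  commands=[
    [[-0.5, 4.5, 0], [0, 0, -1.6], 0.2],
    [[-0.5, 4.5, 0], [0, 0, -1.6], 0.2],
    [[-0.5, 4.5, 0], [0, 0, -1.6], 0.2],
    [[-0.5, 4.5, 0], [0, 0, -1.6], 0.2],
    [[-0.5, 4.5, 0], [0, 0, -1.6], 0.2],
    [[-0.6, 4.5, 0], [0, 0, -1.6], 0.2],
    [[-0.6, 4.5, 0], [0, 0, -1.6], 0.2],
    [[-0.6, 4.5, 0], [0, 0, 0], 0.2],
    [[0, 0.2, 0], [0, 0, 0], 0.2],
    [[0, 0, 0], [0, 0, 0], 0.2],
  ],
)

```text
t: 31.6
eef_pos: [544.7, 156.8, 202.6]
tcp_rot: [-3.141, 0.0, 1.571]
ft_force: [-0.2, 0.1, -0.8]
opening: 0.29
grip_force: 30.0
```

>>> move_arm(
  commands=[
    [[0, 0, -2], [0, 0, 0], 0.2],
    [[0, 0, -2.5], [0, 0, 0], 0.2],
    [[0, 0, -1.6], [0, 0, 0], 0.2],
    [[0, 0, -0.7], [0, 0, 0], 0.2],
    [[0, 0, 0], [0, 0, 0], 0.2],
    [[0, 0, 0], [0, 0, 0], 0.2],
  ],
)

```text
t: 32.2
eef_pos: [545.5, 155.3, 135.3]
tcp_rot: [3.141, -0.0, 1.568]
ft_force: [-0.6, 0.4, -1.1]
opening: 0.292
grip_force: 30.0
```

>>> move_arm(
  commands=[
    [[0, -0.1, -1], [0, 0, 0], 0.2],
    [[0, 0, -1.5], [0, 0, 0], 0.2],
    [[0, 0, -1.4], [0, 0, 0], 0.2],
    [[0, 0, -0.9], [0, 0, 0], 0.2],
    [[0, 0, -0.4], [0, 0, 0], 0.2],
    [[0, 0, -0.3], [0, 0, 0], 0.2],
    [[0, 0, -0.1], [0, 0, 0], 0.2],
    [[0, 0, -0.1], [0, 0, 0], 0.2],
    [[0, 0, 0], [0, 0, 0], 0.2],
  ],
)

```text
t: 33.1
eef_pos: [545.4, 154.9, 78.4]
tcp_rot: [3.14, -0.0, 1.569]
ft_force: [-0.0, 0.1, 3.3]
opening: 0.293
grip_force: 30.0
```

>>> move_arm(
  commands=[
    [[0, 0, 0], [0, 0, 0], 0.55],
    [[0, 0, 0], [0, 0, 0], 0.55],
    [[0, 0, 0], [0, 0, 0], 0.55],
    [[0, 0, 1], [0, 0, 0], 0.55],
    [[0, 0, 2.5], [0, 0, 0], 0.55],
    [[0, 0, 4], [0, 0, 0], 0.55],
    [[0, 0, 4.5], [0, 0, 0], 0.55],
    [[-2, 0, 4], [0, 0, 0], 0.55],
    [[-3, 0, 3], [0, 0, 0], 0.55],
    [[-3, 0, 0], [0, 0, 0], 0.55],
  ],
)

```text
t: 34.1
eef_pos: [465.3, 155.0, 271.9]
tcp_rot: [3.135, -0.001, 1.569]
ft_force: [0.4, 0.3, -0.2]
opening: 0.552
grip_force: 0.0
```

```bash
python3 caps.py; python3 -c "
from h import *
cv2.imwrite('pics/side9.png',read_camera('side'))"
```

```text
[460.6 154.9 270.2] [ 3.139e+00 -1.000e-03  1.570e+00]
wrist (373, 176, 28, 27) [544.8 155.5 106. ]
wrist (376, 131, 29, 29) [545.4 205.4 106. ]
wrist (379, 84, 30, 30) [546.1 253.4 106. ]
wrist (383, 28, 32, 35) [548.  303.7 106. ]
```

View pics/side9.png

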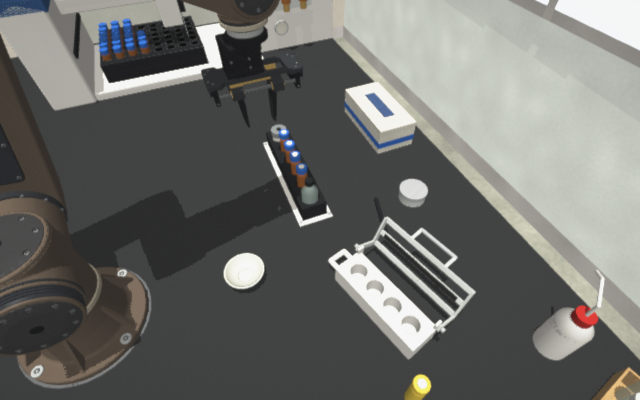

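All four vials stand upright in the rack at (285,133) to (302,172). The jar and bottle are in place, the carrier is empty with its frame open, and the arm is clear. Handing in.

```bash
python3 -c "
from cell import env
print(env.job_done())"
```

```text
the job is handed in; nothing more can be done
None
```

I handed the job in at about 34 s of robot time: the hold-down frame stays open, all four vials stand upright in the rack in the order asked, and the rinse jar and waste bottle look unmoved; the hand-in returned no verdict.

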